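# Release the planted pail from the potting clamp and hold it up level

### The arm

A 6-joint arm with a two-finger parallel gripper is mounted at the origin on the work surface. World frame = base frame: x ahead of the robot, y to its left, z up, the work surface at z = 0. Lengths are in m, angles in rad, forces in N, time in s.
With the tool pointing down it reaches from about 0.35 to 1 m from the base axis. Payload 7.1 kg.
Tool frame: the origin (TCP) lies midway between the tips of the shut fingers; the grasp point (between the pads) lies bot.pinch_z behind it (bot.pinch_z is the distance from the TCP to the grasp point, in m); z points along the fingers, y is the line along which they close (so a half turn about z gives the same grasp; the last joint's range is limited). The gripper opens to 85 mm and grips with 20 to 120 N. Pads are 22 mm wide; open, the fingers measure 114 mm over their backs; the gripper's body (76 mm by 85 mm) begins 54 mm behind the grasp point. The pads swing forward as they close: fully open they stand 13 mm farther back than shut.
Start: joints at [1.197, 0.423, 1.63, -0, 1.089, -0.019], TCP at [0.217, 0.586, 0.231] pointing down, gripper open.
Joint ranges: [-3, 3], [-0.9, 2.11], [0.09, 2.58], [-1.31, 4.45], [0.11, 2.69], [-2.54, 2.54]. Speed limits (rad/s): [2.39, 2.39, 3.01, 3.14, 3.14, 3.14].

### API

Orientations are given as a unit quaternion [w, x, y, z].
In Python, from rig import bot gives the robot as it stands.
- The arm moves only by the shell command python3 -m handwheel 'ROWS' [FORCE]. ROWS is JSON, one flat list of numbers, 5 for each row, row after row: the shift along the tool's x, y, z in units of 150 mm (1.0 is 150 mm), then the turn about the tool's z in units of pi/2 rad (1.0 is pi/2 rad), then the opening, from 0 (shut) to 1 (fully open). A call has exactly 8 rows; each row is the pose to reach, as a shift and turn from the pose commanded when the call began, along the tool's axes at that moment; what a row does not reach only later rows make up. A row lasts 1/12 s, in which the tool goes at most 41.7 mm and 7.16 degrees, less where a joint would pass 70% of its speed; a pose out of reach is approached as far as the arm can. A call with a number of a shift or a turn outside -1 to 1 is refused whole. A call with a gripper value outside its range is refused whole. The fingers move at their own pace and stop on an object; FORCE is the grip in N (left out, the last holds). Time passes only in rows, so rows that repeat a pose let the fingers close, or fill a call up. It gives the time, the measured TCP pose, the force, the opening and the grip force at its end, in the units of the state.
- bot.observe(): the state, without advancing time (a new reading comes with each control period).
- bot.get_image(name): name is "scene" or "top" or "wrist"; returns (picture, depth): 384x512x3 uint8, red, green, blue; 384x512 float32, m along the optical axis (not along the pixel's ray), 0 where there is no reading.
- bot.camera_model(name): a dict with "mtx" (3x3 intrinsics, pixels), "extrinsics" (4x4, takes a point from world to camera coordinates); the wrist camera has in their place "hand_eye" (4x4, takes a point from camera to tool coordinates, whose origin is the TCP and whose axes are the flange's). Camera axes: x right, y down, z forward; pixel columns grow to the right and rows downward; lengths in m; the calibration is good to about 2 mm. The wrist camera is an equidistant fisheye: a pixel r from the principal point sees the ray r / f radians off the axis. A picture is of the moment at which its call begins: read the wrist's pose just before it. camera_model takes no time and is no camera call.
- bot.finish_job(): hands the job in; it is judged then, once.
The state is a dict: "t": time; "q": joint angles; "joint_velocities": joint speeds; "joint_torque": joint torques, N m; "ee_pos": TCP position; "tcp_rot": TCP orientation; "wrist_force": force on the tool from outside, world axes, zero at the start; "wrist_torque": the same for the moment, N m; "grip_width": opening from 0.0 (shut) to 1.0 (fully open); "gripper_force": force on a finger pad.
Only numpy, scipy, OpenCV 4.12 (cv2) and the standard library are available. Lean on these libraries where they do the work, as an engineer would, in place of code of your own. Each camera call takes 0.05 s, during which the arm holds its last target. There are 200 camera calls.

### The job

The little planted pail is held down by its foot in the potting clamp. Wind the clamp's crank anticlockwise (seen from above) through its turns until the jaw is all the way back at its stop, then take the pail by the wooden grip of its handle, lift it straight up until its foot is about ten centimetres clear of the clamp, and hold it there level and still. Finish while holding it, do not put it down; don't tip it, and leave the other things on the table where they are.

Things in the scene. Friction and masses are not known exactly. Their poses are not given: they have to be found in the camera images.
- clamp: Grey potting clamp fixed to the table: base plate 350 x 130 x 12 mm, origin mid-underside. Its x axis runs from the pail's seat (x = -100 mm) to the crank (x = +95 mm). Gearbox 90 x 80 mm around x = 95, top 70 mm above the table. Ledge 100 x 90 mm on its -y (far) side, centred at x = 30, y = -110. Two low stop blocks without lips at the pail's foot, top 32 mm, do not hinder lifting.
- seat (a point): Centre of the pail's seat on top of the base plate, 12 mm above the table. Axes as the clamp.
- crank (a joint): Crank angle, rad: starts at 0 to 1, grows anticlockwise seen from above, hard stop at 11.0 (jaw fully open), so about 1.6 to 1.75 turns. At 0 the crank arm points along the clamp's +x. Light friction (0.1 N m, some 2 N at the knob), stays where left. Each rad draws the jaw back 3 mm.
- crank_axis (a point): Point on the crank's vertical axis, at the height of the knob's middle (110 mm above the table).
- knob (a point): Middle of the crank's knob: upright black cylinder 20 mm across, 44 mm tall (88 to 132 mm above the table) that spins freely on its pin, 50 mm from the crank's axis. The arm below it has its top at 86 mm. Free to grip from above; one unturned grasp can follow the whole circle.
- jaw_lip (a point): Middle of the front edge of the jaw's steel lip, on top (33 mm above the table). Shut, the 7 mm thick lip reaches 12 mm over the pail's foot; fully open it has moved 33 mm along the clamp's +x and clears the foot by 21 mm. Jaw 76 mm wide, top 44 mm above the table.
- pail: Galvanised pail on the clamp's seat: origin at its underside's centre, z up. Plywood foot 100 mm across, 10 thick; tapered bucket, rim 98 mm across, 100 mm above the origin; dried blooms up to 120 mm. Stiff bail (does not fold) with a round wooden grip along the pail's x: 16 mm thick, 64 mm long, centred 180 mm above the origin. 0.35 to 0.65 kg, balanced on its axis.
- spare_pail: Bystander: like pail without a foot, 178 mm tall to the top of its grip, loose on the table's right. Origin at the centre of its underside.
- small_pot: Bystander: terracotta pot, 52 mm across, 46 mm tall, loose on the clamp's ledge. Origin at the centre of its underside.
- jar: Bystander: glass jar, 72 mm across, 85 mm tall, behind the clamp. Origin at the centre of its underside.
- bowl: Bystander: white bowl, 110 mm across, 45 mm tall, on the robot's left. Origin at the centre of its underside.
- twine: Bystander: wooden spool, 44 mm across, 40 mm tall, on the robot's right. Origin at the centre of its underside.
- brush: Bystander: brush, 170 mm long, lying in the dark wooden tray (260 x 200 x 45 mm) on the left.
- spatula: Bystander: spatula, 190 mm long, lying on the table's right.

How it is judged:
On the way, in this order (a step that is already met when the one before it is completed fails the run):
1. the crank is wound to its stop (over 10.4 rad of 11.0) with the pail still standing on its seat (value of joint crank above 10.4 rad and z of pail in the frame of seat below 0.01 m), for 0.2 s.
2. the pail is in the air, 70 mm or more above its seat, level (z of pail in the frame of seat above 0.07 m and angle between pail's own z axis and vertical below 0.15 rad), for 0.3 s.
At the end, for the whole second after the job is handed in: Clamp still fully open (crank over 10.2 rad); fingers hold the pail within 60 mm sideways of its seat, foot 70 to 160 mm above the seat, tilt under 0.12 rad, slower than 30 mm/s and 0.25 rad/s, not touching the clamp (value of joint crank above 10.2 rad and z of pail in the frame of seat between 0.07 and 0.16 m and horizontal distance between pail and seat below 0.06 m and angle between pail's own z axis and vertical below 0.12 rad and linear speed of pail below 0.03 m/s and angular speed of pail below 0.25 rad/s and contact force between pail and the fingers above 2 N and contact force between pail and clamp below 0.1 N); the arm keeps its last pose, push and grip.
It fails at once if the pail is pulled up before the clamp is open (value of joint crank below 10 rad and z of pail in the frame of seat above 0.02 m).
It fails at once if the pail is tipped by more than 0.4 rad (angle between pail's own z axis and vertical above 0.4 rad).
It fails at once if a bystander is moved by more than 30 mm (distance of any of spare_pail, small_pot, jar, bowl, twine, brush, spatula from where it was at the start of the episode above 0.03 m).
It also fails if it takes over 72 s, if anything falls off the work surface, if the arm or the gripper's body presses on something with over 40 N, if the wrist force passes 120 N, or if a joint passes its speed limit or range.

## Working session

There is one attempt and no reset: what is moved stays moved. The work goes in short steps, Python scripts to look and compute and a shell command to move; the robot and the scene stay as the last step left them, time stands still between calls to the robot, and variables do not carry over. Pictures are saved under pics/ and viewed, at most 10 in all, crops included, and the job is handed in when it is done.

```bash
mkdir -p pics; ls; cat > h.py <<'E'
import numpy as np,cv2
from rig import bot
def cloud(n):
    im,d=bot.get_image(n);m=bot.camera_model(n);K=np.array(m["mtx"]);E=np.array(m["extrinsics"])
    v,u=np.mgrid[:384,:512];P=np.stack([(u-K[0,2])/K[0,0]*d,(v-K[1,2])/K[1,1]*d,d],-1)
    W=(P-E[:3,3])@E[:3,:3]; W[d==0]=np.nan
    return im,d,W
E
python3 - <<'E'
from h import *
s=bot.observe();print(s,bot.pinch_z)
out=[]
for n in("scene","top"):
    im,d,W=cloud(n);np.savez("/tmp/"+n,im=im,d=d,W=W);out.append(im)
    m=bot.camera_model(n);E=np.array(m["extrinsics"]);print(n,-E[:3,:3].T@E[:3,3],E[2,:3],(d==0).mean())
    cv2.imwrite(f"pics/{n}.png",cv2.resize(im[:,:,::-1],(800,600)))
E
```

```text
pics
{'t': 0.0, 'q': array([ 1.19698727e+00,  4.23829758e-01,  1.63071782e+00,  2.16580574e-05,
        1.08856616e+00, -1.89604287e-02]), 'joint_velocities': array([-0.00170263,  0.00089707,  0.0001509 , -0.0006411 ,  0.00080851,
       -0.00044348]), 'joint_torque': array([-2.10312166e-03, -5.57368398e+01, -2.81742454e+01, -2.26421930e-04,
        7.28033076e-03,  6.81773443e-06]), 'ee_pos': array([0.21690106, 0.58556781, 0.23054167]), 'tcp_rot': array([-1.57807030e-04,  1.76499808e-01,  9.84300381e-01, -7.44054055e-04]), 'wrist_force': array([-1.49821797,  0.75127384, -1.09192598]), 'wrist_torque': array([-0.03637891,  0.03874525,  0.00833467]), 'gripper_force': 0.0, 'grip_width': 0.9960318784944258} 0.0187
scene [ 1.18757211 -0.63201778  0.82006095] [-0.55798533  0.54744105 -0.62366711] 0.003972371419270833
top [ 0.33826589 -0.00528878  1.34807447] [ 0.16022418  0.0272275  -0.98670506] 0.004145304361979167
```

View pics/scene.png

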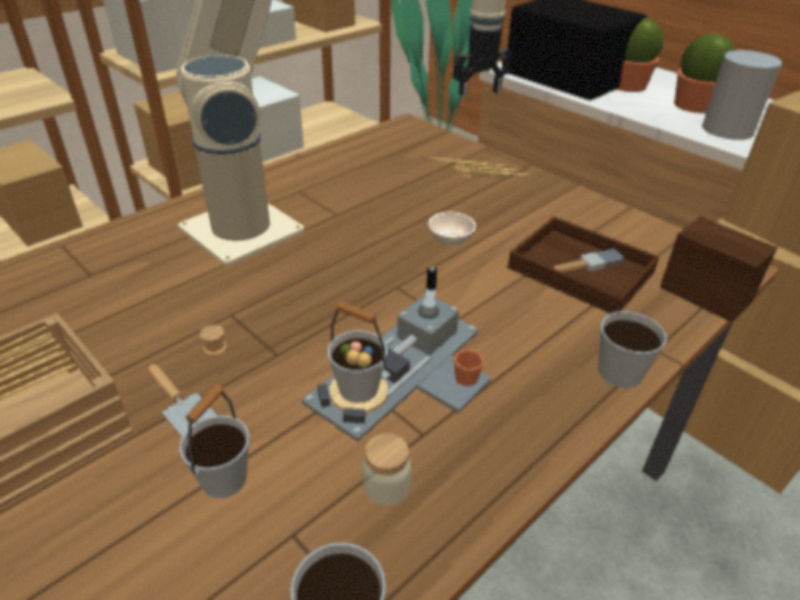

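View pics/top.png

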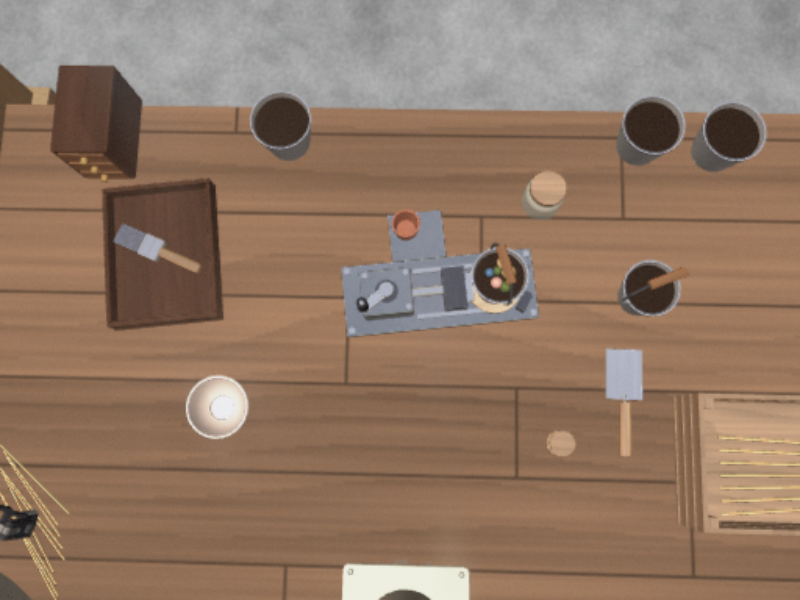

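The top view (800×600) shows the clamp running right to left, the pail's grip at about (506,263), the black knob at (362,304), the crank hub at (386,290) and the small pot at (405,224). In the scene view the knob is at (432,278) and the grip at (357,313).

```bash
python3 - <<'E'
from h import *
D={n:np.load(f"/tmp/{n}.npz") for n in("scene","top")}
box=dict(top=dict(knob=(215,175,250,210),grip=(305,150,345,190),gear=(222,160,275,215)),scene=dict(knob=(265,162,290,206),grip=(205,185,250,215),gear=(245,180,300,230)))
cen={}
for n in D:
    im,W=D[n]["im"],D[n]["W"]
    hsv=cv2.cvtColor(im,cv2.COLOR_RGB2HSV)
    for k,(a,b,c,d) in box[n].items():
        M=np.zeros((384,512),bool);M[b:d,a:c]=1
        z=W[...,2]
        if k=="knob": M&=(im.max(-1)<55)&(z>.075)
        elif k=="grip": M&=(hsv[...,1]>100)&(hsv[...,0]<20)&(z>.165)&(z<.215)
        else: M&=abs(z-.07)<.006
        v,u=np.nonzero(M);p=W[M]
        cen[n,k]=(u.mean(),v.mean())
        print(n,k,M.sum(),"px",u.mean().round(1),v.mean().round(1),"med",np.median(p,0).round(4),"min",p.min(0).round(4),"max",p.max(0).round(4))
        if k in("grip",):
            q=p[:,:2]-p[:,:2].mean(0);print("  dir",np.linalg.svd(q,full_matrices=False)[2][0],"mid",(p.min(0)+p.max(0))/2)
            r=cv2.minAreaRect((p[:,:2]*1000).astype(np.float32));print("  rect",r)
        if k=="gear": print("  rect",cv2.minAreaRect((p[:,:2]*1000).astype(np.float32)))
def P(n):
    m=bot.camera_model(n);return np.array(m["mtx"])@np.array(m["extrinsics"])[:3]
for k in("knob","grip"):
    X=cv2.triangulatePoints(P("top"),P("scene"),np.array(cen["top",k]),np.array(cen["scene",k]));print(k,"tri",(X[:3]/X[3]).ravel().round(4))
# base plate and hub, top
im,W=D["top"]["im"],D["top"]["W"];hsv=cv2.cvtColor(im,cv2.COLOR_RGB2HSV)
M=np.zeros((384,512),bool);M[155:220,215:348]=1
B=M&(hsv[...,1]<70)&(abs(W[...,2]-.012)<.006)
print("plate",cv2.minAreaRect((W[B][:,:2]*1000).astype(np.float32)))
# rim of the pail
R=M&(abs(W[...,2]-.112)<.006);R[:,:295]=0
print("rim",cv2.minEnclosingCircle((W[R][:,:2]*1000).astype(np.float32)),R.sum())
p=D["scene"]["W"].reshape(-1,3);s=p[(abs(p[:,2]-.112)<.005)&(abs(p[:,0]-.6)<.15)&(abs(p[:,1]+.2)<.12)]
print(len(s),s.mean(0) if len(s) else 0)
# crank arm
A=M&(W[...,2]>.074)&(W[...,2]<.1);A[:,278:]=0;print("arm",A.sum(),W[A].mean(0),cv2.minAreaRect((W[A][:,:2]*1000).astype(np.float32)))
for nm,(a,b,c,d) in dict(pot=(245,128,275,155),jar=(330,105,366,145)).items():
    q=W[b:d,a:c].reshape(-1,3);q=q[q[:,2]>.03];print(nm,q.min(0),q.max(0))
E
```

```text
scene knob 57 px 275.9 178.8 med [0.5525 0.0777 0.1144] min [0.5447 0.0733 0.0958] max [0.5573 0.0853 0.1363]
scene grip 173 px 228.1 199.7 med [ 0.6068 -0.1498  0.1988] min [ 0.5625 -0.1641  0.1666] max [ 0.643  -0.1309  0.2039]
  dir [0.94752809 0.31967252] mid [ 0.6027771  -0.14752525  0.18527723]
  rect ((602.6065673828125, -148.38331604003906), (85.1642837524414, 17.136823654174805), 18.394649505615234)
scene gear 475 px 273.9 202.0 med [0.591  0.0315 0.072 ] min [ 0.5362 -0.0046  0.0641] max [0.6231 0.0921 0.0759]
  rect ((579.285400390625, 43.19917678833008), (82.94819641113281, 90.91973876953125), 6.2751851081848145)
top knob 19 px 232.7 196.1 med [0.5394 0.0772 0.1276] min [0.5369 0.0736 0.102 ] max [0.5544 0.0857 0.1369]
top grip 160 px 323.3 168.9 med [ 0.6021 -0.148   0.1995] min [ 0.5717 -0.1655  0.188 ] max [ 0.6342 -0.1352  0.2063]
  dir [-0.95354636 -0.30124631] mid [ 0.60295114 -0.15031278  0.19715562]
  rect ((603.6766357421875, -148.77203369140625), (65.66370391845703, 15.41055965423584), 16.862009048461914)
top gear 695 px 248.4 185.9 med [0.5823 0.0358 0.0712] min [ 0.5347 -0.0036  0.0643] max [0.6223 0.0914 0.076 ]
  rect ((578.1827392578125, 44.264652252197266), (79.88057708740234, 89.94609069824219), 6.5858001708984375)
knob tri [0.5457 0.0809 0.1099]
grip tri [ 0.6033 -0.1486  0.1941]
plate ((608.4872436523438, -48.450653076171875), (167.55943298339844, 351.4933166503906), 6.921874046325684)
rim ((600.7330932617188, -148.52886962890625), 50.8244743347168) 295
339 [ 0.60240415 -0.15063927  0.11215257]
arm 292 [0.57407631 0.04825668 0.08323653] ((577.0695190429688, 44.64512634277344), (77.8585433959961, 89.5920181274414), 6.849311351776123)
pot [ 0.68050962 -0.01163066  0.03015654] [0.73071027 0.03889476 0.06377321]
jar [ 0.72963186 -0.27270343  0.0304332 ] [ 0.79635913 -0.20145203  0.0940028 ]
```

Measurements hold together: the crank axis is at (0.579, 0.044), the knob is 49.8 mm from it at height 0.110, and the seat is 194 mm away. That puts the crank at about 0.61 rad. The grip bar centre is about (0.603, −0.149), with its top near 0.2. I'll move over the knob.

```bash
R='[-0.1,-0.075,0,0,1,-0.2,-0.15,0,0,1,-0.3,-0.225,0,0,1,-0.4,-0.3,0,0,1,-0.5,-0.375,0,0,1,-0.6,-0.45,0,0,1,-0.7,-0.525,0,0,1,-0.8,-0.6,0,0,1]'; python3 -m handwheel '[-0.1,-0.075,0,0,1,-0.2,-0.15,0,0,1,-0.3,-0.225,0,0,1,-0.4,-0.3,0,0,1,-0.5,-0.375,0,0,1,-0.6,-0.45,0,0,1,-0.7,-0.525,0,0,1,-0.8,-0.6,0,0,1]' 30
```

```text
t: 0.77
ee_pos: [0.2986, 0.4589, 0.231]
tcp_rot: [-0.0, 0.176, 0.984, -0.0]
wrist_force: [-0.1, 0.0, 0.9]
grip_width: 0.998
gripper_force: 0.0
```

```bash
python3 -m handwheel '[-0.1,-0.075,0,0,1,-0.2,-0.15,0,0,1,-0.3,-0.225,0,0,1,-0.4,-0.3,0,0,1,-0.5,-0.375,0,0,1,-0.6,-0.45,0,0,1,-0.7,-0.525,0,0,1,-0.8,-0.6,0,0,1]'
```

```text
t: 1.43
ee_pos: [0.3798, 0.3329, 0.2311]
tcp_rot: [-0.0, 0.176, 0.984, -0.0]
wrist_force: [-0.9, 0.2, -1.2]
grip_width: 1.001
gripper_force: 0.0
```

```bash
python3 -m handwheel '[-0.1,-0.075,0,0,1,-0.2,-0.15,0,0,1,-0.3,-0.225,0,0,1,-0.4,-0.3,0,0,1,-0.5,-0.375,0,0,1,-0.6,-0.45,0,0,1,-0.7,-0.525,0,0,1,-0.8,-0.6,0,0,1]'
```

```text
t: 2.1
ee_pos: [0.461, 0.2069, 0.2311]
tcp_rot: [-0.0, 0.176, 0.984, -0.0]
wrist_force: [-0.4, -0.2, -0.8]
grip_width: 1.0
gripper_force: 0.0
```

```bash
python3 -m handwheel '[-0.1,-0.075,0,0,1,-0.2,-0.15,0,0,1,-0.3,-0.225,0,0,1,-0.4,-0.3,0,0,1,-0.5,-0.375,0,0,1,-0.6,-0.45,0,0,1,-0.7,-0.525,0,0,1,-0.8,-0.6,0,0,1]'
```

```text
t: 2.77
ee_pos: [0.5423, 0.0809, 0.231]
tcp_rot: [-0.0, 0.176, 0.984, -0.0]
wrist_force: [0.2, 0.5, -0.1]
grip_width: 0.998
gripper_force: 0.0
```

```bash
python3 - <<'E'
from h import *
s=bot.observe();im,d=bot.get_image("wrist");m=bot.camera_model("wrist");print(m,s["ee_pos"])
np.savez("/tmp/w1",im=im,d=d,p=s["ee_pos"],q=s["tcp_rot"])
cv2.imwrite("pics/w1.png",cv2.resize(im[:,:,::-1],(800,600)))
E
```

```text
{'mtx': array([[297.31863964,   0.        , 252.85829092],
       [  0.        , 297.31863964, 192.10411652],
       [  0.        ,   0.        ,   1.        ]]), 'hand_eye': array([[ 5.41775701e-05, -9.56547739e-01, -2.91575752e-01,
         7.47253122e-02],
       [ 9.99999996e-01,  7.31071532e-05, -5.40268256e-05,
         1.33419794e-03],
       [ 7.29955111e-05, -2.91575748e-01,  9.56547739e-01,
        -1.41771889e-01],
       [ 0.00000000e+00,  0.00000000e+00,  0.00000000e+00,
         1.00000000e+00]])} [0.54225895 0.08086548 0.23099051]
```

View pics/w1.png

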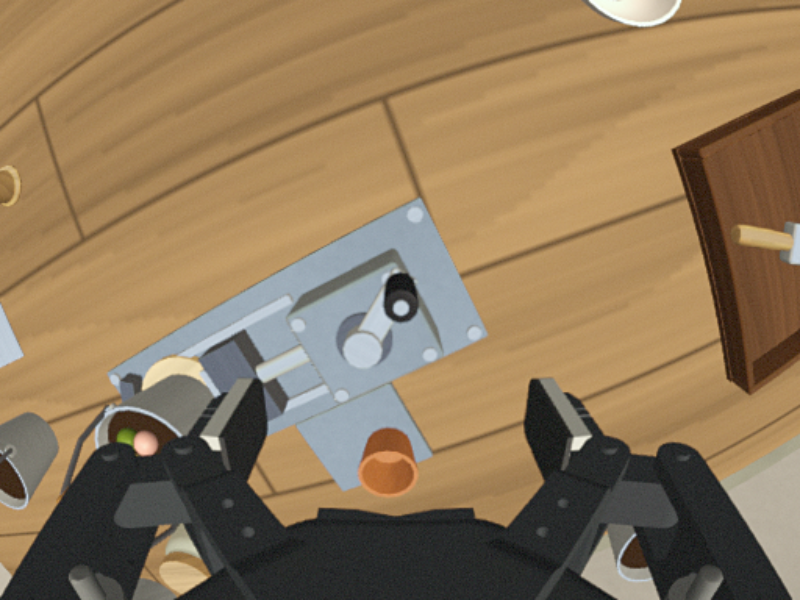

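The wrist view shows the knob's top at about (401,307), the hub top at (363,347) and the pot at (388,470). I'll cast the knob's ray.

```bash
cat >> h.py <<'E'
from scipy.spatial.transform import Rotation as Ro
def wray(u,v,p,q):
    m=bot.camera_model("wrist");K=m["mtx"];H=np.array(m["hand_eye"])
    x=np.array([u-K[0,2],v-K[1,2]])/K[0,0];r=np.hypot(*x);d=np.r_[x/r*np.sin(r),np.cos(r)] if r>0 else np.array([0,0,1.])
    R=Ro.from_quat(np.r_[q[1:],q[0]]).as_matrix()
    return R@H[:3,3]+p, R@H[:3,:3]@d
def at(u,v,p,q,z):
    o,d=wray(u,v,p,q);return o+d*(z-o[2])/d[2]
E
python3 - <<'E'
from h import *
w=np.load("/tmp/w1.npz");p,q=w["p"],w["q"]
im=w["im"];M=(im.max(-1)<60);M[:170]=0;M[210:]=0;M[:,:235]=0;M[:,275:]=0
v,u=np.nonzero(M);print("mask",u.min(),u.max(),v.min(),v.max())
k=at(401/1.5625,307/1.5625,p,q,.132);print("knob top",k, "depth there",w["d"][197,257])
h=[at(363/1.5625,347/1.5625,p,q,z) for z in(.086,.095,.1)];print("hub",h)
o,d=wray(363/1.5625,347/1.5625,p,q); print("hub depth z:",w["d"][222,232], w["d"][215,240])
E
```

```text
mask 246 266 175 205
knob top [0.54615386 0.0842258  0.132     ] depth there 0.25232768
hub [array([0.5777607 , 0.04616755, 0.086     ]), array([0.57446587, 0.04811055, 0.095     ]), array([0.57263541, 0.04919   , 0.1       ])]
hub depth z: 0.30434296 0.3079646
```

```bash
python3 -m handwheel '[-0.019,0.018,0.1,0,1,-0.019,0.018,0.25,0,1,-0.019,0.018,0.4,0,1,-0.019,0.018,0.55,0,1,-0.019,0.018,0.7,0,1,-0.019,0.018,0.82,0,1,-0.019,0.018,0.9,0,1,-0.019,0.018,0.9,0,1]' 30 && python3 -m handwheel '[0,0,0,0,0.5,0,0,0,0,0.4,0,0,0,0,0.3,0,0,0,0,0.2,0,0,0,0,0.1,0,0,0,0,0,0,0,0,0,0,0,0,0,0,0]' 30
```

```text
t: 3.48
ee_pos: [0.5438, 0.0832, 0.0938]
tcp_rot: [-0.002, 0.176, 0.984, -0.001]
wrist_force: [-0.4, -0.1, -0.6]
grip_width: 1.0
gripper_force: 0.0
t: 4.15
ee_pos: [0.5463, 0.0832, 0.0972]
tcp_rot: [0.001, 0.176, 0.984, 0.0]
wrist_force: [-0.5, -1.1, 6.0]
grip_width: 0.223
gripper_force: 29.5
```

```bash
cat > circ.py <<'E'
from h import *
import sys
c=np.array([.5785,.0445]);r=.0500
R=Ro.from_quat([.17595,.9844,0,0]).as_matrix()[:2,:2]
a0=float(sys.argv[1]);n=int(sys.argv[2]);st=float(sys.argv[3])
f=lambda a:c+r*np.array([np.cos(np.radians(a)),np.sin(np.radians(a))])
for i in range(n):
    p=f(a0);print(a0,[tuple(((f(a0+st*k)-p)@R/.15).round(3)) for k in range(1,9)]);a0+=8*st
E
python3 circ.py 130.5 3 15|sed 's/np.float64//g'
```

```text
130.5 [((0.032), (-0.081)), ((0.042), (-0.167)), ((0.03), (-0.253)), ((-0.004), (-0.333)), ((-0.058), (-0.402)), ((-0.128), (-0.454)), ((-0.209), (-0.486)), ((-0.295), (-0.496))]
250.5 [((-0.086), (0.013)), ((-0.166), (0.047)), ((-0.234), (0.101)), ((-0.286), (0.171)), ((-0.319), (0.251)), ((-0.329), (0.338)), ((-0.316), (0.424)), ((-0.282), (0.504))]
370.5 [((0.054), (0.068)), ((0.124), (0.12)), ((0.204), (0.153)), ((0.291), (0.163)), ((0.377), (0.15)), ((0.457), (0.116)), ((0.525), (0.062)), ((0.577), (-0.008))]
```

```bash
python3 -m handwheel '[0.032,-0.081,0,0,0,0.042,-0.167,0,0,0,0.03,-0.253,0,0,0,-0.004,-0.333,0,0,0,-0.058,-0.402,0,0,0,-0.128,-0.454,0,0,0,-0.209,-0.486,0,0,0,-0.295,-0.496,0,0,0]' 40
```

```text
t: 4.82
ee_pos: [0.5607, -0.0029, 0.0972]
tcp_rot: [-0.001, 0.177, 0.984, -0.0]
wrist_force: [-3.1, 0.8, 8.2]
grip_width: 0.224
gripper_force: 40.3
```

```bash
python3 -m handwheel '[-0.086,0.013,0,0,0,-0.166,0.047,0,0,0,-0.234,0.101,0,0,0,-0.286,0.171,0,0,0,-0.319,0.251,0,0,0,-0.329,0.338,0,0,0,-0.316,0.424,0,0,0,-0.282,0.504,0,0,0]'; python3 -m handwheel '[0.054,0.068,0,0,0,0.124,0.12,0,0,0,0.204,0.153,0,0,0,0.291,0.163,0,0,0,0.377,0.15,0,0,0,0.457,0.116,0,0,0,0.525,0.062,0,0,0,0.577,-0.008,0,0,0]'
```

```text
t: 5.48
ee_pos: [0.627, 0.0542, 0.0972]
tcp_rot: [-0.001, 0.177, 0.984, -0.001]
wrist_force: [-8.4, -4.8, 11.6]
grip_width: 0.227
gripper_force: 40.7
t: 6.15
ee_pos: [0.5468, 0.0837, 0.0972]
tcp_rot: [0.002, 0.176, 0.984, 0.001]
wrist_force: [3.4, 0.4, 2.1]
grip_width: 0.222
gripper_force: 39.9
```

```bash
python3 -m handwheel '[0.032,-0.081,0,0,0,0.042,-0.167,0,0,0,0.03,-0.253,0,0,0,-0.004,-0.333,0,0,0,-0.058,-0.402,0,0,0,-0.128,-0.454,0,0,0,-0.209,-0.486,0,0,0,-0.295,-0.496,0,0,0]'; python3 -m handwheel '[-0.086,0.013,0,0,0,-0.166,0.047,0,0,0,-0.234,0.101,0,0,0,-0.286,0.171,0,0,0,-0.309,0.22,0,0,0,-0.319,0.251,0,0,0,-0.326,0.29,0,0,0,-0.329,0.338,0,0,0]'
python3 circ.py 700.5 1 5|sed 's/np.float64//g'
```

```text
t: 6.82
ee_pos: [0.5609, -0.003, 0.0972]
tcp_rot: [-0.001, 0.177, 0.984, -0.0]
wrist_force: [-2.8, 3.2, 8.7]
grip_width: 0.222
gripper_force: 40.6
t: 7.48
ee_pos: [0.625, 0.028, 0.0972]
tcp_rot: [-0.0, 0.177, 0.984, -0.0]
wrist_force: [-5.1, -1.3, 10.7]
grip_width: 0.224
gripper_force: 40.7
700.5 [((0.002), (0.029)), ((0.006), (0.058)), ((0.013), (0.086)), ((0.022), (0.114)), ((0.033), (0.14)), ((0.047), (0.166)), ((0.063), (0.19)), ((0.081), (0.213))]
```

```bash
python3 -m handwheel '[0.002,0.029,0,0,0,0.006,0.058,0,0,0,0.013,0.086,0,0,0,0.022,0.114,0,0,0,0.033,0.14,0,0,0,0.033,0.14,0,0,0,0.033,0.14,0,0,0,0.033,0.14,0,0,0]'
python3 circ.py 725.5 1 2|sed 's/np.float64//g'
```

```text
t: 8.15
ee_pos: [0.6274, 0.0498, 0.0972]
tcp_rot: [-0.0, 0.177, 0.984, 0.0]
wrist_force: [-4.0, 1.3, 9.9]
grip_width: 0.223
gripper_force: 40.7
725.5 [((0.005), (0.01)), ((0.011), (0.021)), ((0.017), (0.031)), ((0.023), (0.04)), ((0.03), (0.05)), ((0.037), (0.059)), ((0.044), (0.068)), ((0.052), (0.077))]
```

```bash
python3 -m handwheel '[0.005,0.01,0,0,0,0.011,0.021,0,0,0,0.017,0.031,0,0,0,0.017,0.031,0,0,0,0.017,0.031,0,0,0,0.017,0.031,0,0,0,0.017,0.031,0,0,0,0.017,0.031,0,0,0]'
python3 circ.py 731.5 1 2|sed 's/np.float64//g'
```

```text
t: 8.82
ee_pos: [0.6272, 0.0512, 0.0972]
tcp_rot: [0.0, 0.176, 0.984, -0.002]
wrist_force: [-2.0, -17.0, 8.3]
grip_width: 0.226
gripper_force: 40.9
731.5 [((0.006), (0.01)), ((0.013), (0.019)), ((0.02), (0.029)), ((0.027), (0.038)), ((0.035), (0.047)), ((0.043), (0.055)), ((0.051), (0.063)), ((0.059), (0.071))]
```

The stop is reached: the knob resists with 17 N at the expected angle of about 7.5°. I'll let go and rise.

```bash
python3 -m handwheel '[-0.009,-0.015,0,0,0,-0.009,-0.015,0,0,0.4,-0.009,-0.015,0,0,0.7,-0.009,-0.015,0,0,1,-0.009,-0.015,0,0,1,-0.009,-0.015,0,0,1,-0.009,-0.015,0,0,1,-0.009,-0.015,0,0,1]' && python3 -m handwheel '[0,0,-0.1,0,1,0,0,-0.25,0,1,0,0,-0.4,0,1,0,0,-0.55,0,1,0,0,-0.7,0,1,0,0,-0.85,0,1,0,0,-0.95,0,1,0,0,-1,0,1]' && python3 -m handwheel '[0,-0.1,-0.1,-0.07,1,0,-0.25,-0.2,-0.14,1,0,-0.4,-0.3,-0.21,1,0,-0.5,-0.35,-0.28,1,0,-0.55,-0.35,-0.35,1,0,-0.6,-0.35,-0.42,1,0,-0.6,-0.35,-0.42,1,0,-0.6,-0.35,-0.42,1]' 
python3 - <<'E'
from h import *
s=bot.observe();im,d=bot.get_image("wrist")
np.savez("/tmp/w2",im=im,d=d,p=s["ee_pos"],q=s["tcp_rot"]);print(s["ee_pos"],s["q"],s["wrist_force"])
cv2.imwrite("pics/w2.png",cv2.resize(im[:,:,::-1],(800,600)))
im,d,W=cloud("top");np.savez("/tmp/top2",im=im,W=W);cv2.imwrite("pics/t2.png",cv2.resize(im[130:240,200:370,::-1],None,fx=4,fy=4))
E
```

```text
t: 9.48
ee_pos: [0.6276, 0.0528, 0.0962]
tcp_rot: [-0.0, 0.176, 0.984, -0.0]
wrist_force: [0.3, 0.6, -0.4]
grip_width: 1.002
gripper_force: 0.0
t: 10.15
ee_pos: [0.6287, 0.0528, 0.2489]
tcp_rot: [0.002, 0.176, 0.984, 0.0]
wrist_force: [1.3, -0.6, -0.7]
grip_width: 1.002
gripper_force: 0.0
t: 10.82
ee_pos: [0.5961, -0.0319, 0.2983]
tcp_rot: [-0.0, -0.15, 0.989, 0.0]
wrist_force: [-0.1, -0.2, 0.5]
grip_width: 1.004
gripper_force: 0.0
[ 0.5960582  -0.0318732   0.29825267] [-7.34241882e-02  3.13596346e-01  1.62999093e+00  1.37140999e-04
  1.19894637e+00 -1.94523450e+00] [-0.09852394 -0.17031458  0.53100782]
```

View pics/w2.png

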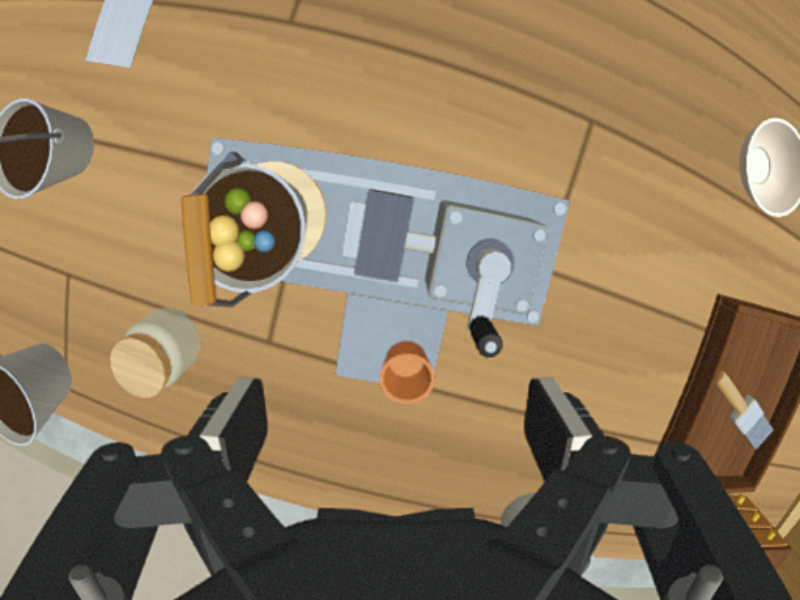

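View pics/t2.png

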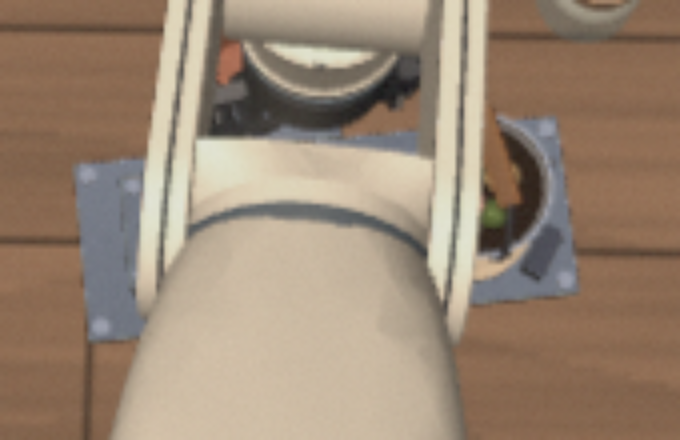

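The wrist view shows the jaw back and clear of the foot, the knob at (489,346) pointing at the ledge side, and the wooden grip from (195,196) to (203,303). The top view is blocked by the arm. Next I'll measure the grip and the crank angle.

```bash
python3 - <<'E'
from h import *
w=np.load("/tmp/w2.npz");p,q,im=w["p"],w["q"],w["im"]
k=at(489/1.5625,346/1.5625,p,q,.132);a=np.degrees(np.arctan2(k[1]-.0445,k[0]-.5785));print("knob",k,"ang",a,"r",np.hypot(*(k[:2]-[.5785,.0445])),"crank",np.radians(a-96.8)+4*np.pi)
hsv=cv2.cvtColor(im,cv2.COLOR_RGB2HSV);M=(hsv[...,1]>150)&(hsv[...,0]<20)
M[:120]=0;M[200:]=0;M[:,:112]=0;M[:,142:]=0
n,l,st,c=cv2.connectedComponentsWithStats(M.astype(np.uint8));i=1+st[1:,4].argmax();print(st[i],c[i])
r=cv2.minAreaRect(np.argwhere(l==i)[:,::-1].astype(np.float32));print(r)
for z in(.188,.192,.196):print(z,at(*c[i],p,q,z))
# triangulate with initial scene+top rays
o,d=wray(*c[i],p,q);d/=np.linalg.norm(d);A=[];b=[]
for n,(u,v) in dict(scene=(228.1,199.7),top=(323.3,168.9)).items():
    m=bot.camera_model(n);K=np.array(m["mtx"]);E=np.array(m["extrinsics"]);dd=E[:3,:3].T@np.linalg.solve(K,[u,v,1]);dd/=np.linalg.norm(dd);oo=-E[:3,:3].T@E[:3,3]
    Q=np.eye(3)-np.outer(dd,dd);A.append(Q);b.append(Q@oo)
Q=np.eye(3)-np.outer(d,d);A.append(Q);b.append(Q@o)
X=np.linalg.lstsq(np.vstack(A),np.hstack(b),rcond=None)[0];print("tri3",X)
bp=cv2.boxPoints(r);e=sorted([(np.linalg.norm(bp[j]-bp[(j+1)%4]),tuple(bp[j]),tuple(bp[(j+1)%4])) for j in range(4)])
ends=[at(*((np.array(x[1])+x[2])/2),p,q,.193) for x in e[:2]];print("ends",ends,np.linalg.norm(ends[0]-ends[1]));v=ends[0]-ends[1];print("bar ang",np.degrees(np.arctan2(v[1],v[0])))
R=Ro.from_quat(np.r_[q[1:],q[0]]).as_matrix();print("tool x ang",np.degrees(np.arctan2(R[1,0],R[0,0])))
for t in (X,): print("shift units",R.T@(np.r_[t[:2],.173]-p)/.15)
E
```

```text
knob [0.62771938 0.05091593 0.132     ] ang 7.426842720115626 r 0.04963578919664151 crank 11.006514756922451
[116 122  26  73 995] [127.50753769 156.98592965]
((128.5, 158.0), (72.0, 25.0), 90.0)
0.188 [ 0.60032292 -0.14888553  0.188     ]
0.192 [ 0.59913239 -0.14735912  0.192     ]
0.196 [ 0.59794186 -0.1458327   0.196     ]
tri3 [ 0.60165171 -0.1478107   0.19222256]
ends [array([ 0.56801881, -0.15298593,  0.193     ]), array([ 0.63278892, -0.1394905 ,  0.193     ])] 0.0661611117063927
bar ang -168.23030791657035
tool x ang -162.75601665056064
shift units [ 0.19281813 -0.74961588  0.83483093]
```

```bash
python3 -m handwheel '[0.03,-0.12,0,0,1,0.06,-0.24,0.05,0,1,0.09,-0.36,0.1,0,1,0.12,-0.48,0.15,0,1,0.15,-0.6,0.2,0,1,0.18,-0.7,0.25,0,1,0.19,-0.75,0.25,0,1,0.19,-0.75,0.25,0,1]'
python3 - <<'E'
from h import *
s=bot.observe();im,d=bot.get_image("wrist");p,q=s["ee_pos"],s["tcp_rot"];print(p,q)
np.savez("/tmp/w3",im=im,d=d,p=p,q=q)
cv2.imwrite("pics/w3.png",cv2.resize(im[:,:,::-1],(800,600)))
E
```

```text
t: 11.58
ee_pos: [0.6029, -0.1486, 0.2607]
tcp_rot: [-0.001, -0.151, 0.989, 0.0]
wrist_force: [-0.5, 0.9, 0.6]
grip_width: 0.999
gripper_force: 0.0
[ 0.60292131 -0.14864426  0.26066323] [-5.27692348e-04 -1.50792537e-01  9.88565276e-01  1.66411837e-04]
```

View pics/w3.png

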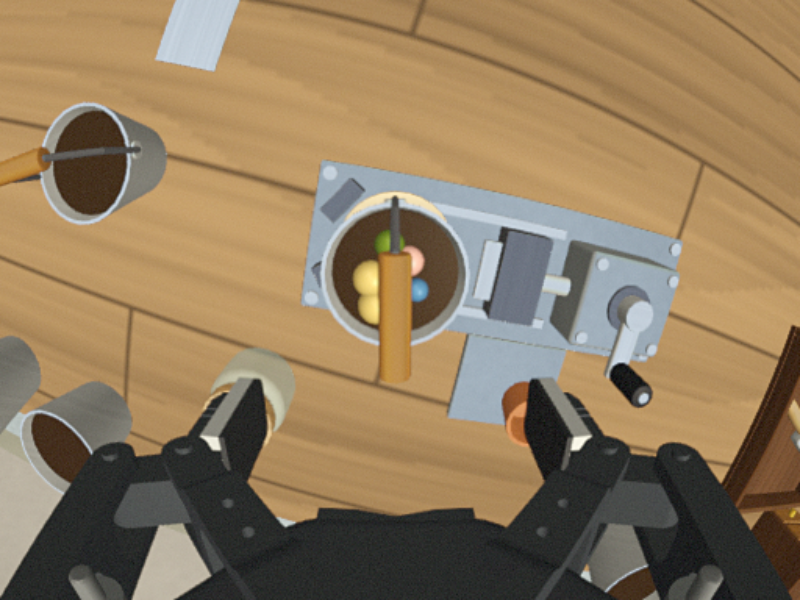

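The grip lies between the fingers and along the tool's x axis, with ends at (396,252) and (395,380). I'll check its centre before descending.

```bash
python3 - <<'E'
from h import *
w=np.load("/tmp/w3.npz");p,q=w["p"],w["q"]
R=Ro.from_quat(np.r_[q[1:],q[0]]).as_matrix()
E=[at(u/1.5625,v/1.5625,p,q,.196) for u,v in((396,252),(395,380))];m=(E[0]+E[1])/2
print(E,np.linalg.norm(E[0]-E[1]),m,"shift",R.T@(np.r_[m[:2],.173]-p)/.15, "bar in tool",R.T@(E[1]-E[0]))
E
```

```text
[array([ 0.57022009, -0.15708729,  0.196     ]), array([ 0.63152397, -0.1384137 ,  0.196     ])] 0.06408486294787807 [ 0.60087203 -0.14775049  0.196     ] shift [0.01068374 0.00947525 0.5844371 ] bar in tool [-6.40832332e-02 -4.52545494e-04 -6.38638936e-05]
```

```bash
python3 -m handwheel '[0.01,0.01,0.1,0,1,0.01,0.01,0.2,0,1,0.01,0.01,0.3,0,1,0.01,0.01,0.4,0,1,0.01,0.01,0.5,0,1,0.01,0.01,0.55,0,1,0.01,0.01,0.58,0,1,0.01,0.01,0.58,0,1]' && python3 -m handwheel '[0,0,0,0,0.6,0,0,0,0,0.45,0,0,0,0,0.35,0,0,0,0,0.25,0,0,0,0,0.15,0,0,0,0,0,0,0,0,0,0,0,0,0,0,0]' 70
```

```text
t: 12.3
ee_pos: [0.6009, -0.146, 0.1739]
tcp_rot: [-0.0, -0.152, 0.988, 0.0]
wrist_force: [-0.3, -0.2, 0.3]
grip_width: 1.001
gripper_force: 0.0
t: 12.97
ee_pos: [0.6015, -0.147, 0.1749]
tcp_rot: [0.001, -0.152, 0.988, -0.0]
wrist_force: [0.3, -1.3, 4.1]
grip_width: 0.165
gripper_force: 68.2
```

Gripped on the bar (0.165 × 85 mm ≈ 14 mm at 68 N). I'll lift slowly, 100 mm in all.

```bash
python3 -m handwheel '[0,0,-0.03,0,0,0,0,-0.07,0,0,0,0,-0.11,0,0,0,0,-0.15,0,0,0,0,-0.19,0,0,0,0,-0.23,0,0,0,0,-0.27,0,0,0,0,-0.31,0,0]' && python3 -m handwheel '[0,0,-0.05,0,0,0,0,-0.1,0,0,0,0,-0.15,0,0,0,0,-0.2,0,0,0,0,-0.25,0,0,0,0,-0.3,0,0,0,0,-0.34,0,0,0,0,-0.37,0,0]' && python3 -m handwheel '[0,0,-0.02,0,0,0,0,-0.02,0,0,0,0,-0.02,0,0,0,0,-0.02,0,0,0,0,-0.02,0,0,0,0,-0.02,0,0,0,0,-0.02,0,0,0,0,-0.02,0,0]'
python3 - <<'E'
from h import *
im,d,W=cloud("scene");cv2.imwrite("pics/s2.png",cv2.resize(im[80:300,130:340,::-1],None,fx=2.7,fy=2.7))
E
```

```text
t: 13.63
ee_pos: [0.6011, -0.1466, 0.2215]
tcp_rot: [0.0, -0.152, 0.988, -0.0]
wrist_force: [-0.3, 0.7, -3.9]
grip_width: 0.161
gripper_force: 68.4
t: 14.3
ee_pos: [0.6013, -0.1467, 0.2773]
tcp_rot: [0.0, -0.152, 0.988, -0.0]
wrist_force: [0.4, 0.1, -3.7]
grip_width: 0.161
gripper_force: 68.4
t: 14.97
ee_pos: [0.601, -0.1467, 0.2791]
tcp_rot: [-0.0, -0.152, 0.988, 0.0]
wrist_force: [-0.2, 0.3, -4.4]
grip_width: 0.158
gripper_force: 68.4
```

View pics/s2.png

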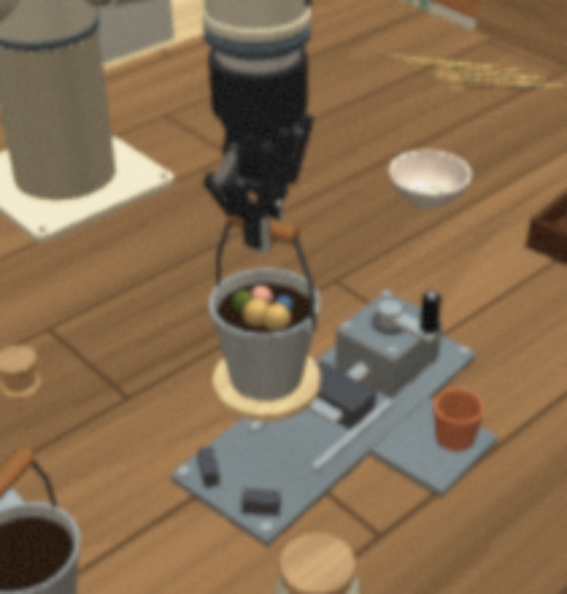

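The picture shows the pail level, about 104 mm up, with its foot (265,385) clear of the clamp and the pot and jar in place. The wrist force of about 4 N fits its weight.

```bash
python3 -c "
from rig import bot
s=bot.observe();print(s['ee_pos'],s['grip_width'],s['gripper_force'],s['wrist_force']);print(bot.finish_job())"
```

```text
[ 0.60104249 -0.14666932  0.27919306] 0.15909248625174194 68.3695650100708 [ 1.2495467   0.87206775 -3.78772744]
the job is handed in; nothing more can be done
None
```

The job is handed in, though no verdict came back: the crank measured about 11.0 rad (at its stop), and the arm is holding the pail level and still by its wooden grip, about 104 mm above its seat.

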